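# Set a dosing plunger against the stop of its V-groove gauge

## Task

Take the blue-nosed dosing plunger from its white rest and lay it gently in the V-groove of the blue gauge, blue nose towards the steel screw of the orange stop but still at least two centimetres short of it. Then slide it along the groove until the nose bears on the tip of that screw, keep it pressed there with a light, steady push of about 6 N for a second, and leave it lying in the groove touching the screw. The stop is only lightly clamped and must not be pushed off its setting; leave the yellow-nosed plunger and everything else on the bench alone.

Things in the scene. Friction and masses are not known exactly. Their poses are not given: they have to be found in the camera images.
- plunger_mid (a point): Centre of the plunger to be set: a steel rod of 20 mm diameter and 120 mm long, 110 to 230 g, its last 25 mm at one end blue (the nose), a thin black band near the tail. Its x axis runs along the rod towards the blue nose. In its rest its axis lies level, 40 mm above the bench; the rest is open below the middle 70 mm of the rod, down to 10 mm above the bench.
- plunger_nose (a point): Centre of the flat blue end face of the plunger, 60 mm from its centre along its x axis.
- plunger_tail (a point): Centre of the flat plain steel end face of the plunger, 60 mm from its centre against its x axis.
- gauge: Fixed blue gauge block with a 90 degree V-groove of bright steel along its x axis, open above. Origin under its centre, on the bench. The block is 260 mm long (x), 50 mm wide (y), its flat top is 45 mm above the bench; the base plate is 300 x 90 x 12 mm. A plunger seated in the groove has its axis 51 mm above the bench, over the middle of the block, so that its lowest 4 mm lie below the block's top. The groove is dry steel: sliding the plunger takes about 1 to 3 N.
- groove (a point): Point at the middle of the groove's length, on the axis of a seated plunger, 51 mm above the bench; x along the groove towards the stop.
- stop: Orange stop across the groove, 55 to 95 mm from the groove's middle. Its plate is 14 mm thick, 46 mm wide and reaches from the block's top to 76 mm above the bench. It is held by friction only: it slips along the groove if pushed with more than about 12 N. Origin straight below the middle of the plate's face, at bench level; x along the groove, away from the plunger.
- stop_face (a point): Centre of the plate's face, on the axis of a seated plunger, 51 mm above the bench. Here the flat tip, 14 mm across, of a bright steel setting screw stands out of the face towards the plunger: this tip is what the nose must touch. How far it stands out, 2 to 16 mm, differs each time and is not reported: find it by feel. The screw does not turn or give.
- rack: Fixed white plastic rest under the plunger, base 130 x 75 mm and 10 mm thick, with two small V-shaped cheeks 84 mm apart that hold the plunger along its x axis. Origin under its centre. A second, equal rest stands beside it with the other plunger.
- spare_mid (a point): Centre of the other plunger, in the second rest: 20 mm diameter, 100 mm long, with a yellow nose. Not to be disturbed.
- bowl: Green plastic bowl, 130 mm across, 50 mm high. Bystander; origin under its centre.
- jar: Glass jar with a red cap, 66 mm across, 95 mm high. Bystander; origin under its centre.
- giftbox: Dark blue box 160 x 110 x 45 mm. Bystander; origin under its centre.
- plate: White plate, 170 mm across. Bystander; origin under its centre.
- wrench: Wrench lying on the bench. Bystander; origin under its middle.
- carton: Pink carton 90 x 70 x 130 mm. Bystander; origin under its centre.
Not all that is in view belongs to the job. What is shaped like the part that bears plunger_mid but brown or pink is not meant.

How it is judged:
By the outcome, as a careful person would: the job done as asked, in the order asked, and still so for the second after the job is handed in, with the robot touching nothing.
It also fails if it takes over 69 s, if anything falls off the work surface, if the arm or the gripper's body presses on something with over 40 N, if the wrist force passes 120 N, or if a joint passes its speed limit or range.

## Robot

A 6-joint arm with a two-finger parallel gripper is mounted at the origin on the work surface. World frame = base frame: x ahead of the robot, y to its left, z up, the work surface at z = 0. Lengths are in m, angles in rad, forces in N, time in s.
With the tool pointing down it reaches from about 0.35 to 0.85 m from the base axis. Payload 8.1 kg.
Tool frame: the origin (TCP) lies on the centre line of the jaws, within the pads' length; the fingertips stand robot.tips_ahead ahead of it and the grasp point (between the pads) lies 8 mm behind it (robot.tips_ahead is the distance from the TCP to the fingertips, in m); z points along the fingers, y is the direction in which the jaws open and shut (so a half turn about z gives the same grasp; the last joint's range is limited). The gripper opens to 93 mm and grips with 3 to 60 N. Pads are 15 mm wide; open, the fingers measure 128 mm over their backs; the gripper's body (75 mm by 188 mm) begins 65 mm behind the grasp point.
Start: joints at [-1.307, 0.13, 1.488, -0, 1.523, -0.085], TCP at [0.205, -0.564, 0.23] pointing down, gripper open.
Joint ranges: [-2.96, 2.96], [-0.89, 2.26], [0.02, 2.5], [-1.34, 4.48], [0, 2.73], [-2.66, 2.66]. Speed limits (rad/s): [2.39, 2.39, 2.79, 3.14, 3.14, 3.14].

## Interface

Orientations are given as a rotation vector (axis times angle).
In Python, from plant import monitor, eyes, job, robot gives the robot as it stands.
- The arm moves only by the tool servo_tool, never from a script. Its argument "plan" is a list that holds one entry, the list of rows, each a list of 7 numbers: the closure, from -1 (fully open) to 1 (shut), so that 0 is half open, then the shift along the world's x, y, z in mm, then the turn, a rotation vector about the world's x, y, z in rad. In form: [[[hand, dx, dy, dz, ax, ay, az], ...]]. A call has 1 to 12 rows; each row shifts and turns the commanded pose from where the row before left it; what a row does not reach is not made up. A row lasts 1/10 s, in which the tool goes at most 50 mm and 8.59 degrees, less where a joint would pass 70% of its speed; a pose out of reach is approached as far as the arm can. A call with a gripper value outside its range is refused whole. The fingers move at their own pace and stop on an object; "force" is the grip in N (left out, the last holds). Time passes only in rows, so rows that do not move let the fingers close. It gives the time, the measured TCP pose, the force and the opening at its end, in the units of the state.
- monitor.read_state(): the state, without advancing time (a new reading comes with each control period).
- eyes.read_camera(name): name is "side" or "top" or "wrist"; returns the picture (384x512x3 uint8, red, green, blue); there is no depth.
- eyes.camera_info(name): a dict with "mtx" (3x3 intrinsics, pixels), "R" (3x3) and "t" (3): a world point X has camera coordinates R X + t. Camera axes: x right, y down, z forward; pixel columns grow to the right and rows downward; lengths in m; the calibration is good to about 2 mm. A picture is of the moment at which its call begins: read the wrist's pose just before it. camera_info takes no time and is no camera call; for the wrist camera it gives the pose at the moment of the call.
- job.close_job(): hands the job in, once; it reports no verdict.
The state is a dict: "t": time; "q": joint angles; "dq": joint speeds; "joint_torque": joint torques, N m; "tool_pos": TCP position; "orientation": TCP orientation; "force": force on the tool from outside, world axes, zero at the start; "wrist_torque": the same for the moment, N m; "opening": finger opening in m.
Only numpy, scipy, OpenCV 4.12 (cv2) and the standard library are available. Lean on these libraries where they do the work, as an engineer would, in place of code of your own. Each camera call takes 0.05 s, during which the arm holds its last target. There are 200 camera calls.

## Working session

There is one attempt and no reset: what is moved stays moved. The work goes in short steps, Python scripts to look and compute and a tool call to move; the robot and the scene stay as the last step left them, time stands still between calls to the robot, and variables do not carry over. Pictures are saved under pics/ and viewed, about 8 in all and at most 12, crops included, and the job is handed in when it is done.

Besides the shell and the picture viewer there is one more tool, called by a JSON object that holds its "name" and its "arguments". servo_tool: Moves the arm, as the interface text tells. Its arguments: {"type":"object","properties":{"plan":{"type":"array"},"force":{"type":"number"}},"required":["plan"]}

```bash
mkdir -p pics
python3 - <<'E'
from plant import monitor, eyes, job, robot
import cv2,numpy as np
s=monitor.read_state();print(s,robot.tips_ahead)
a=[]
for n in("top","side"):
    i=eyes.read_camera(n);cv2.imwrite(f"pics/{n}0.png",i[:,:,::-1]);c=eyes.camera_info(n)
    print(n,c)
E
```

```text
{'t': 0.0, 'q': array([-1.30738156e+00,  1.31147351e-01,  1.48927924e+00, -1.30285467e-05,
        1.52301525e+00, -8.54145785e-02]), 'dq': array([-6.85093899e-04, -1.78020075e-05, -1.02430311e-03,  1.36788239e-03,
       -6.15182955e-04,  5.47811485e-04]), 'joint_torque': array([-1.53328365e-04, -5.59837961e+01, -4.91769361e+01,  7.69393472e-02,
        3.51545541e-02, -1.21648645e-04]), 'tool_pos': array([ 0.20494144, -0.56332129,  0.22859572]), 'orientation': array([-3.09211632e+00, -5.44847533e-01,  2.78373732e-04]), 'force': array([-0.01450153, -0.59049264,  0.10253288]), 'wrist_torque': array([-0.01775684,  0.02314617, -0.00595053]), 'opening': 0.09281717954505572} 0.011
top {'mtx': array([[389.06187694,   0.        , 253.84396057],
       [  0.        , 389.06187694, 190.14865484],
       [  0.        ,   0.        ,   1.        ]]), 'R': array([[ 0.02076052, -0.99970802,  0.01236459],
       [-0.99699207, -0.02162463, -0.07442575],
       [ 0.07467139, -0.01078228, -0.9971499 ]]), 't': array([-0.030098  ,  0.53383596,  1.05237687])}
side {'mtx': array([[412.6382394 ,   0.        , 251.39886081],
       [  0.        , 412.6382394 , 191.6380006 ],
       [  0.        ,   0.        ,   1.        ]]), 'R': array([[-0.8297159 , -0.55782307, -0.02012319],
       [-0.25454723,  0.4102102 , -0.87574728],
       [ 0.49676678, -0.72149914, -0.48235024]]), 't': array([0.45471602, 0.21525681, 0.90790219])}
```

View pics/top0.png

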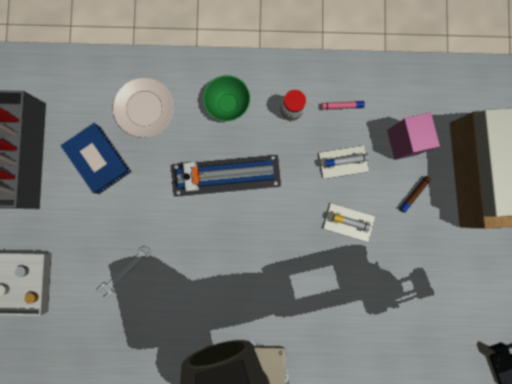

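View pics/side0.png

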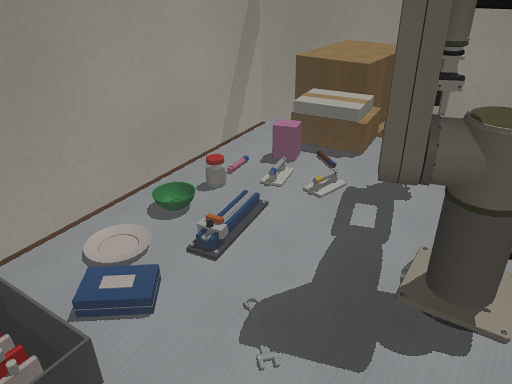

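Top view: the blue-nosed plunger is in its white rest at about (343,161), nose to the left. The gauge is at (226,175) with the orange stop at its left end (190,177). The yellow-nosed spare is at (349,222).

```bash
cat > h.py <<'E'
from plant import monitor, eyes, job, robot
import cv2,numpy as np
def cast(c,uv,z):
    uv=np.atleast_2d(uv).astype(float)
    d=np.c_[uv,np.ones(len(uv))]@np.linalg.inv(c["mtx"]).T@c["R"]
    o=-c["R"].T@c["t"]
    return o+d*((z-o[2])/d[:,2])[:,None]
def mask(rgb,lo,hi,box=None):
    m=cv2.inRange(cv2.cvtColor(rgb,cv2.COLOR_RGB2HSV),np.array(lo),np.array(hi))
    if box:
        k=np.zeros_like(m);x0,y0,x1,y1=box;k[y0:y1,x0:x1]=255;m&=k
    return m
def axis(m):
    p=cv2.findNonZero(m);r=cv2.minAreaRect(p);return r,cv2.boxPoints(r)
E
python3 - <<'E'
from h import *
im=cv2.imread("pics/top0.png")[:,:,::-1].copy();c=eyes.camera_info("top")
print("cam",-c["R"].T@c["t"])
def rep(n,m,z):
    r,b=axis(m);w=cast(c,b,z);ctr=cast(c,r[0],z)[0]
    L=np.linalg.norm(w[1]-w[0]),np.linalg.norm(w[2]-w[1]);e=(w[1]-w[0]) if L[0]>L[1] else (w[2]-w[1])
    print(n,cv2.countNonZero(m),r[0],ctr.round(4),np.round(L,3),"ang",np.degrees(np.arctan2(e[1],e[0])).round(2))
rep("gauge base dark",mask(im,(0,0,0),(179,255,70),(160,145,290,200)),.012)
rep("gauge blue",mask(im,(105,100,50),(125,255,255),(160,145,290,200)),.045)
rep("orange",mask(im,(5,130,120),(18,255,255),(160,145,290,200)),.076)
rep("rack white",mask(im,(0,0,190),(179,60,255),(310,140,375,183)),.010)
rep("nose blue",mask(im,(105,110,50),(125,255,255),(310,140,375,183)),.04)
rep("spare",mask(im,(20,130,120),(32,255,255),(310,195,380,245)),.04)
a=cv2.resize(im[140:205,165:290],None,fx=6,fy=6,interpolation=cv2.INTER_CUBIC)
b=cv2.resize(im[140:185,310:380],None,fx=4,fy=4,interpolation=cv2.INTER_CUBIC)
o=np.zeros((590,750,3),np.uint8);o[:390]=a;o[400:580,:280]=b
cv2.imwrite("pics/c1.png",o[:,:,::-1])
E
```

```text
cam [ 0.45427262 -0.00719818  1.08948078]
gauge base dark 1278 (225.2794952392578, 175.25912475585938) [0.5748 0.0615 0.012 ] [0.297 0.089] ang -84.06
gauge blue 811 (224.52532958984375, 173.7745819091797) [0.5751 0.0615 0.045 ] [0.262 0.054] ang -83.39
orange 104 (195.90997314453125, 174.8699951171875) [0.5669 0.1342 0.076 ] [0.02  0.043] ang -170.16
rack white 480 (343.8648681640625, 161.8108367919922) [ 0.6203 -0.2698  0.01  ] [0.124 0.067] ang -79.67
nose blue 53 (329.83782958984375, 162.5270233154297) [ 0.6129 -0.2241  0.04  ] [0.023 0.017] ang -79.21
spare 52 (338.0, 218.0) [ 0.4625 -0.2471  0.04  ] [0.022 0.016] ang -88.8
```

View pics/c1.png

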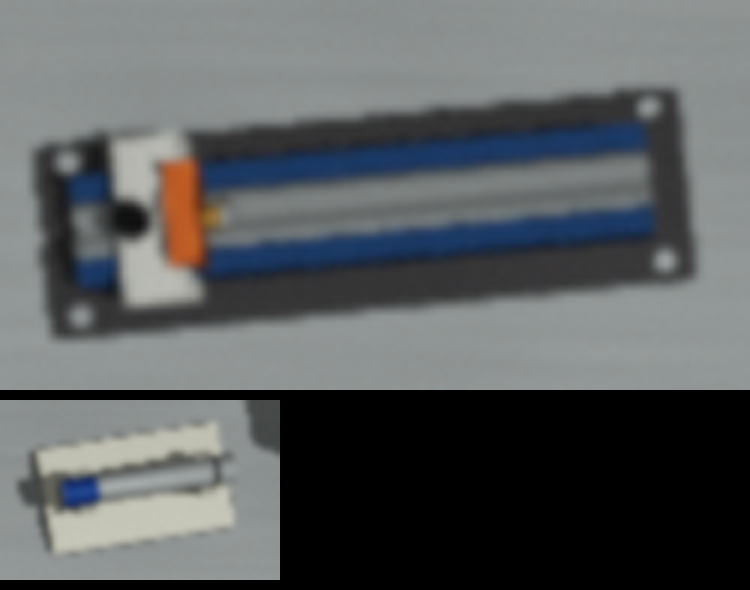

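The crop confirms the layout. The screw tip shows at (212,215) in front of the orange plate, and the plunger's nose is on the left, towards +y. Gauge centre is about (0.575, 0.0615) with its axis at 96°. Rack is about (0.620, -0.270) with its axis at about 100°. Both sizes match the given dimensions to within 1 cm. Next I approach above the rack.

{"name": "servo_tool", "arguments": {"plan": [[[-1, 34.5, 24.5, -4, 0, 0, 0.117], [-1, 34.5, 24.5, -4, 0, 0, 0.117], [-1, 34.5, 24.5, -4, 0, 0, 0.117], [-1, 34.5, 24.5, -4, 0, 0, 0.117], [-1, 34.5, 24.5, -4, 0, 0, 0.117], [-1, 34.5, 24.5, -4, 0, 0, 0.117], [-1, 34.5, 24.5, -4, 0, 0, 0.117], [-1, 34.5, 24.5, -4, 0, 0, 0.117], [-1, 34.5, 24.5, -4, 0, 0, 0.117], [-1, 34.5, 24.5, -4, 0, 0, 0.117], [-1, 34.5, 24.5, -4, 0, 0, 0.117], [-1, 34.5, 24.5, -4, 0, 0, 0.117]]]}}

```text
t: 1.3
tool_pos: [0.6201, -0.2685, 0.1808]
orientation: [-2.004, -2.418, 0.0]
force: [-0.0, -0.5, 0.1]
opening: 0.0933
```

{"name": "servo_tool", "arguments": {"plan": [[[-0.3, 0, 0, 0, 0, 0, 0], [-0.3, 0, 0, 0, 0, 0, 0], [-0.3, 0, 0, 0, 0, 0, 0]]]}}

```text
t: 1.6
tool_pos: [0.6183, -0.2704, 0.1813]
orientation: [-2.012, -2.412, 0.001]
force: [-0.3, 1.0, 0.5]
opening: 0.0735
```

Run:
```python
from h import *
s=monitor.read_state();c=eyes.camera_info("wrist");im=eyes.read_camera("wrist")
import pickle;pickle.dump((im,c,s),open("w1.pkl","wb"))
print(s["t"],s["tool_pos"],s["orientation"],s["force"],s["opening"],c)
cv2.imwrite("pics/w1.png",im[:,:,::-1])
```

```text
1.6 [ 0.61834683 -0.27039172  0.18126378] [-2.01158629e+00 -2.41217573e+00  9.48782687e-04] [-0.34188548  0.97757974  0.46891619] 0.07351774670405493 {'mtx': array([[284.0475848 ,   0.        , 255.93445442],
       [  0.        , 284.0475848 , 193.80906991],
       [  0.        ,   0.        ,   1.        ]]), 'R': array([[ 9.83853292e-01,  1.78975834e-01,  5.91763472e-04],
       [ 1.73765335e-01, -9.55992135e-01,  2.36399334e-01],
       [ 4.28754892e-02, -2.32479435e-01, -9.71655806e-01]]), 't': array([-0.5612351 , -0.38193518,  0.25234037])}
```

View pics/w1.png

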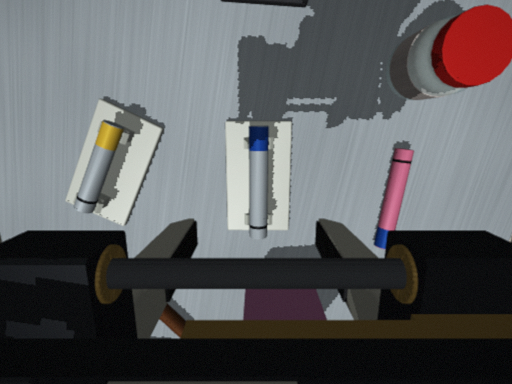

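The wrist view shows the blue nose at the top, (259,138), the tail end at (258,237), and the jaws left and right of the axis at column 257. I refine the plunger's axis from the nose mask and the black band.

Run:
```python
from h import *
import pickle;im,c,s=pickle.load(open("w1.pkl","rb"))
b=mask(im,(105,110,40),(125,255,255),(235,110,285,170))
k=mask(im,(0,0,0),(179,255,70),(248,222,270,234))
for n,m in(("nose",b),("band",k)):
    p=cv2.findNonZero(m)[:,0].astype(float);w=cast(c,p,.048);print(n,len(p),p.mean(0),p.min(0),p.max(0),w.mean(0).round(4))
    if n=="nose":N=w.mean(0); 
    else: K=w.mean(0)
d=(N-K)[:2];u=d/np.linalg.norm(d);print("len",np.linalg.norm(d),"ang",np.degrees(np.arctan2(u[1],u[0])))
f=cast(c,[b.nonzero()[1].mean(),b.nonzero()[0].min()],.044)[0];t=cast(c,[258,238],.036)[0]
print("nose tip",f,"tail",t,"len",np.linalg.norm((f-t)[:2]),"mid",(f+t)/2,N[:2]-.0475*u)
R=cv2.Rodrigues(s["orientation"])[0];print(R.round(3), "yaw y",np.degrees(np.arctan2(R[1,1],R[0,1])))
```

```text
nose 439 [258.34851936 138.53530752] [249. 127.] [267. 150.] [ 0.6127 -0.2188  0.048 ]
band 41 [258.80487805 226.92682927] [250. 224.] [266. 228.] [ 0.63   -0.3103  0.048 ]
len 0.09318581454629073 ang 100.72615604455073
nose tip [ 0.61066575 -0.2077499   0.044     ] tail [ 0.63243479 -0.32784992  0.036     ] len 0.12205698507544878 mid [ 0.62155027 -0.26779991  0.04      ] [ 0.62149567 -0.26542957]
[[-0.18   0.984 -0.001]
 [ 0.984  0.18  -0.   ]
 [ 0.    -0.001 -1.   ]] yaw y 10.348506629753873
```

{"name": "servo_tool", "arguments": {"plan": [[[-0.3, 3, 3.5, -25, 0, 0, 0.006], [-0.3, 0, 0, -35, 0, 0, 0], [-0.3, 0, 0, -35, 0, 0, 0], [-0.3, 0, 0, -25, 0, 0, 0], [-0.3, 0, 0, -14, 0, 0, 0], [-0.3, 0, 0, 0, 0, 0, 0], [-0.3, 0, 0, 0, 0, 0, 0], [-0.3, 0, 0, 0, 0, 0, 0]]]}}

```text
t: 2.45
tool_pos: [0.6234, -0.2674, 0.0502]
orientation: [2.001, 2.417, 0.001]
force: [-0.0, -0.4, 0.7]
opening: 0.0601
```

{"name": "servo_tool", "arguments": {"plan": [[[0.2, 0, 0, 0, 0, 0, 0], [0.5, 0, 0, 0, 0, 0, 0], [1, 0, 0, 0, 0, 0, 0], [1, 0, 0, 0, 0, 0, 0], [1, 0, 0, 0, 0, 0, 0], [1, 0, 0, 0, 0, 0, 0], [1, 0, 0, 0, 0, 0, 0], [1, 0, 0, 0, 0, 0, 0], [1, 0, 0, 0, 0, 0, 0]]], "force": 15}}

```text
t: 3.35
tool_pos: [0.6201, -0.2667, 0.0474]
orientation: [-2.001, -2.417, 0.004]
force: [-9.7, -0.2, 5.9]
opening: 0.0198
```

{"name": "servo_tool", "arguments": {"plan": [[[1, -1, 0, 2, 0, 0, 0], [1, 0, 0, 5, 0, 0, 0], [1, 0, 0, 10, 0, 0, 0], [1, 0, 0, 20, 0, 0, 0], [1, 0, 0, 30, 0, 0, 0], [1, 0, 0, 30, 0, 0, 0], [1, 0, 0, 13, 0, 0, 0], [1, 0, 0, 0, 0, 0, 0], [1, 0, 0, 0, 0, 0, 0], [1, 0, 0, 0, 0, 0, 0]]]}}

```text
t: 4.35
tool_pos: [0.6199, -0.2658, 0.1551]
orientation: [-2.001, -2.417, 0.001]
force: [0.8, -0.0, -1.8]
opening: 0.0195
```

Run:
```python
from h import *
s=monitor.read_state();c=eyes.camera_info("wrist");im=eyes.read_camera("wrist")
import pickle;pickle.dump((im,c,s),open("w2.pkl","wb"))
print(s["t"],s["tool_pos"],s["orientation"],s["force"],s["wrist_torque"],s["opening"])
cv2.imwrite("pics/w2.png",im[:,:,::-1])
```

```text
4.35 [ 0.61994266 -0.26575853  0.15512061] [-2.00089001e+00 -2.41741134e+00  1.15379086e-03] [ 0.80313013 -0.01022587 -1.80213124] [-0.02325806 -0.08820227  0.02062194] 0.01953231517758042
```

View pics/w2.png

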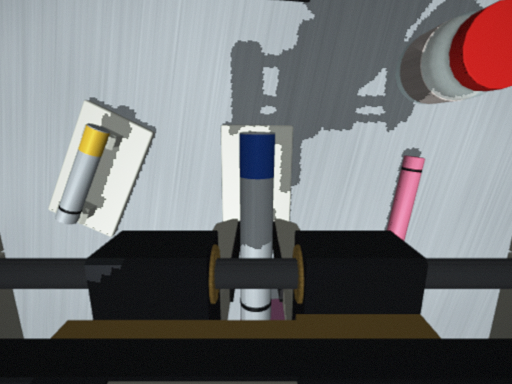

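The plunger is held centred and straight: nose at (257,133–178), opening 19.5 mm, weight about 1.8 N. Next I carry it above the groove, staying short of the stop.

{"name": "servo_tool", "arguments": {"plan": [[[1, -4, 20, 0, 0, 0, -0.008], [1, -4, 30, 0, 0, 0, -0.008], [1, -4, 35, 0, 0, 0, -0.008], [1, -4, 35, 0, 0, 0, -0.008], [1, -4, 35, 0, 0, 0, -0.008], [1, -4, 35, 0, 0, 0, -0.008], [1, -4, 35, 0, 0, 0, -0.008], [1, -4, 30, 0, 0, 0, -0.007], [1, -4, 20, 0, 0, 0, -0.007], [1, -4, 7.5, 0, 0, 0, -0.007], [1, 0, 0, 0, 0, 0, 0], [1, 0, 0, 0, 0, 0, 0]]]}}

```text
t: 5.6
tool_pos: [0.5809, 0.0153, 0.1571]
orientation: [-2.095, -2.341, 0.001]
force: [0.6, 0.1, -1.7]
opening: 0.0195
```

{"name": "servo_tool", "arguments": {"plan": [[[1, 0, 0, 0, 0, 0, 0], [1, 0, 0, 0, 0, 0, 0]]]}}

```text
t: 5.8
tool_pos: [0.5813, 0.015, 0.1576]
orientation: [2.096, 2.34, -0.0]
force: [-0.1, -0.5, -2.2]
opening: 0.0196
```

Run:
```python
from h import *
s=monitor.read_state();c=eyes.camera_info("wrist");im=eyes.read_camera("wrist")
import pickle;pickle.dump((im,c,s),open("w3.pkl","wb"))
print(s["t"],s["tool_pos"],s["orientation"],s["force"],s["opening"])
cv2.imwrite("pics/w3.png",im[:,:,::-1])
```

```text
5.8 [0.58126923 0.01503465 0.15755748] [ 2.09629237e+00  2.33976329e+00 -2.10712855e-04] [-0.07275098 -0.52288374 -2.16159479] 0.019602571473761207
```

View pics/w3.png

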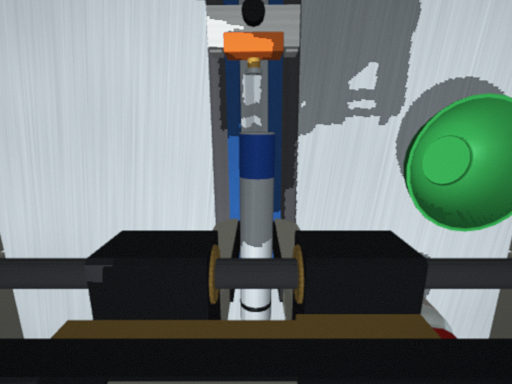

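The plunger's nose is at (257,133–178). The stop's orange plate is at (254,44), the screw tip at about (254,66), and the blue strips run either side of the groove from 228 to 281. I fit the groove line from the strips' outer edges.

Run:
```python
from h import *
import pickle;im,c,s=pickle.load(open("w3.pkl","rb"))
hsv=cv2.cvtColor(im,cv2.COLOR_RGB2HSV);b=mask(im,(100,110,25),(125,255,255),(205,60,305,128))
P=[];L=[];Rr=[]
for r in range(66,127,3):
    x=np.nonzero(b[r])[0]
    if len(x)<6: continue
    a=cast(c,[x.min()-.5,r],.045)[0];d=cast(c,[x.max()+.5,r],.045)[0];L.append(a);Rr.append(d)
    if r%12==6:print(r,x.min(),x.max(),np.linalg.norm(a-d).round(4))
L=np.array(L);Rr=np.array(Rr)
def fit(p):
    v=cv2.fitLine(p[:,:2].astype(np.float32),cv2.DIST_HUBER,0,.01,.01).ravel();
    if v[1]<0:v[:2]*=-1
    return v
for q in(L,Rr,(L+Rr)/2):
    v=fit(q);print("ang",np.degrees(np.arctan2(v[1],v[0])).round(2),v[2:])
n=mask(im,(105,110,40),(125,255,200),(236,134,280,178))
R=cv2.Rodrigues(s["orientation"])[0];yaw=np.degrees(np.arctan2(R[1,0],R[0,0]));print("tool x ang",yaw)
p=v[2:];u=v[:2]/np.linalg.norm(v[:2]);nn=np.array([-u[1],u[0]])
print("TCP lateral (+ to left normal)",(s["tool_pos"][:2]-p)@nn,"n",nn)
C=np.array([.575,.0615]);print("topcam centre lateral",(C-p)@nn)
for nm,uv,z in(("plate top front",(254,52),.076),("screw tip",(254,74),.051),("screw72",(254,70),.055)):
    w=cast(c,uv,z)[0];print(nm,w,"along from C",(w[:2]-C)@u)
o=mask(im,(5,130,120),(18,255,255));pp=cv2.findNonZero(o)[:,0];print("orange",pp.min(0),pp.max(0))
cv2.imwrite("pics/c3.png",cv2.resize(im[0:190,195:315],None,fx=4,fy=3.1,interpolation=cv2.INTER_CUBIC)[:,:,::-1])
# rod axis direction in world (silhouette rows 140..175) at z~.163
m=mask(im,(105,110,40),(125,255,255),(236,134,280,178))
for r in(140,155,172):
    x=np.nonzero(m[r])[0];print(r,x.min(),x.max())
```

```text
66 225 282 0.0506
78 225 282 0.0511
90 226 282 0.0506
102 226 281 0.0502
114 227 281 0.0498
126 227 281 0.0503
ang 96.97 [0.5454409  0.10423493]
ang 96.19 [0.5952131  0.11293691]
ang 96.68 [0.57053834 0.10698774]
tool x ang 96.2830024615339
TCP lateral (+ to left normal) 3.557310118807144e-05 n [-0.9932148  -0.11629464]
topcam centre lateral 0.0008585955329550965
plate top front [0.56805701 0.1335198  0.076     ] along from C 0.0723385658649579
screw tip [0.56917377 0.12195654 0.051     ] along from C 0.060723893451813074
screw72 [0.56892665 0.12444116 0.055     ] along from C 0.06322039233042798
orange [223  32] [282  63]
140 236 279
155 236 279
172 236 279
```

View pics/c3.png

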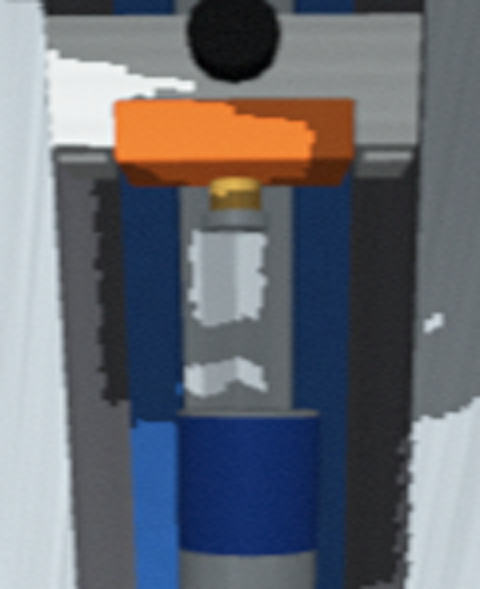

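Lateral error is about 0 mm and yaw is within 0.5°. The screw tip is at about y = 0.122, some 48 mm ahead of the nose. Next I lower the plunger.

{"name": "servo_tool", "arguments": {"plan": [[[1, 0, 0, -15, 0, 0, 0.003], [1, 0, 0, -25, 0, 0, 0.002], [1, 0, 0, -25, 0, 0, 0], [1, 0, 0, -15, 0, 0, 0], [1, 0, 0, -8, 0, 0, 0], [1, 0, 0, -4, 0, 0, 0], [1, 0, 0, 0, 0, 0, 0], [1, 0, 0, 0, 0, 0, 0], [1, 0, 0, 0, 0, 0, 0]]]}}

```text
t: 6.75
tool_pos: [0.582, 0.0161, 0.0669]
orientation: [2.088, 2.345, 0.002]
force: [0.6, 0.1, -2.3]
opening: 0.0193
```

{"name": "servo_tool", "arguments": {"plan": [[[1, 0, 0, -1, 0, 0, 0], [1, 0, 0, -1, 0, 0, 0], [1, 0, 0, -1, 0, 0, 0], [1, 0, 0, 0, 0, 0, 0], [1, 0, 0, 0, 0, 0, 0]]]}}

```text
t: 7.25
tool_pos: [0.581, 0.0162, 0.0626]
orientation: [-2.089, -2.346, 0.0]
force: [1.1, -0.2, -2.6]
opening: 0.0194
```

{"name": "servo_tool", "arguments": {"plan": [[[1, 0, 0, -1, 0, 0, 0], [1, 0, 0, -1, 0, 0, 0], [1, 0, 0, 0, 0, 0, 0], [1, 0, 0, 0, 0, 0, 0]]]}}

```text
t: 7.65
tool_pos: [0.581, 0.0161, 0.0606]
orientation: [-2.089, -2.346, 0.0]
force: [0.1, -0.3, -3.1]
opening: 0.0195
```

{"name": "servo_tool", "arguments": {"plan": [[[1, 0, 0, -1, 0, 0, 0], [1, 0, 0, 0, 0, 0, 0], [1, 0, 0, 0, 0, 0, 0]]]}}

```text
t: 7.95
tool_pos: [0.5812, 0.0161, 0.0598]
orientation: [2.089, 2.346, 0.0]
force: [-0.1, 0.2, -1.8]
opening: 0.0195
```

{"name": "servo_tool", "arguments": {"plan": [[[1, 0, 0, -0.7, 0, 0, 0], [1, 0, 0, 0, 0, 0, 0], [1, 0, 0, 0, 0, 0, 0]]]}}

```text
t: 8.25
tool_pos: [0.5812, 0.0161, 0.0596]
orientation: [2.089, 2.346, 0.0]
force: [-4.3, -1.4, 4.6]
opening: 0.0194
```

{"name": "servo_tool", "arguments": {"plan": [[[1, 0, 0, -0.7, 0, 0, 0], [1, 0, 0, 0, 0, 0, 0], [1, 0, 0, 0, 0, 0, 0]]]}}

```text
t: 8.55
tool_pos: [0.5812, 0.0161, 0.0595]
orientation: [2.089, 2.346, 0.0]
force: [-7.5, -0.9, 10.7]
opening: 0.0195
```

Contact is made. The side load shows the rod on one flank, so I shift slightly towards -x.

{"name": "servo_tool", "arguments": {"plan": [[[1, -0.8, 0, 0.6, 0, 0, 0], [1, 0, 0, 0, 0, 0, 0], [1, 0, 0, 0, 0, 0, 0]]]}}

```text
t: 8.85
tool_pos: [0.5802, 0.0161, 0.0588]
orientation: [-2.089, -2.346, 0.0]
force: [-1.3, -0.3, 0.8]
opening: 0.0195
```

{"name": "servo_tool", "arguments": {"plan": [[[1, 0, 0, -0.5, 0, 0, 0], [1, 0, 0, 0, 0, 0, 0], [1, 0, 0, 0, 0, 0, 0]]]}}

```text
t: 9.15
tool_pos: [0.5803, 0.0162, 0.0587]
orientation: [-2.089, -2.346, 0.0]
force: [-3.5, -1.0, 5.8]
opening: 0.0196
```

{"name": "servo_tool", "arguments": {"plan": [[[1, -0.5, 0, 0.2, 0, 0, 0], [1, 0, 0, 0, 0, 0, 0], [1, 0, 0, 0, 0, 0, 0]]]}}

```text
t: 9.45
tool_pos: [0.5799, 0.0161, 0.0585]
orientation: [2.089, 2.346, 0.0]
force: [-0.2, 0.9, 0.7]
opening: 0.0194
```

{"name": "servo_tool", "arguments": {"plan": [[[1, 0, 0, -0.2, 0, 0, 0], [1, 0, 0, 0, 0, 0, 0], [1, 0, 0, 0, 0, 0, 0]]]}}

```text
t: 9.75
tool_pos: [0.58, 0.0161, 0.0585]
orientation: [2.089, 2.346, 0.0]
force: [-1.8, -0.2, 1.9]
opening: 0.0195
```

Seated at the expected height: TCP 0.0585, so the axis is at 0.051. I release softly and lift.

{"name": "servo_tool", "arguments": {"plan": [[[1, 0, 0, 0, 0, 0, 0], [0.5, 0, 0, 0, 0, 0, 0], [0.4, 0, 0, 0, 0, 0, 0], [0.3, 0, 0, 0, 0, 0, 0], [0.3, 0, 0, 0, 0, 0, 0]]], "force": 3}}

```text
t: 10.25
tool_pos: [0.5796, 0.0162, 0.0581]
orientation: [-2.089, -2.346, 0.0]
force: [0.3, 1.0, -0.7]
opening: 0.0321
```

{"name": "servo_tool", "arguments": {"plan": [[[0.2, 0, 0, 3, 0, 0, 0], [0.2, 0, 0, 20, 0, 0, 0], [0.2, 0, 0, 30, 0, 0, 0], [0.2, 0, 0, 20, 0, 0, 0], [0.2, 0, 0, 0, 0, 0, 0], [0.2, 0, 0, 0, 0, 0, 0]]]}}

```text
t: 10.85
tool_pos: [0.5801, 0.0161, 0.1316]
orientation: [2.088, 2.346, 0.001]
force: [0.4, -0.1, 0.3]
opening: 0.0372
```

Run:
```python
from h import *
s=monitor.read_state();c=eyes.camera_info("wrist");im=eyes.read_camera("wrist")
import pickle;pickle.dump((im,c,s),open("w4.pkl","wb"))
print(s["t"],s["tool_pos"],s["orientation"],s["force"],s["opening"])
cv2.imwrite("pics/w4.png",im[:,:,::-1])
```

```text
10.85 [0.58005535 0.01611132 0.1315643 ] [2.08835124e+00 2.34588786e+00 9.80119371e-04] [ 0.36695665 -0.09350057  0.34582935] 0.03717027939557177
```

View pics/w4.png

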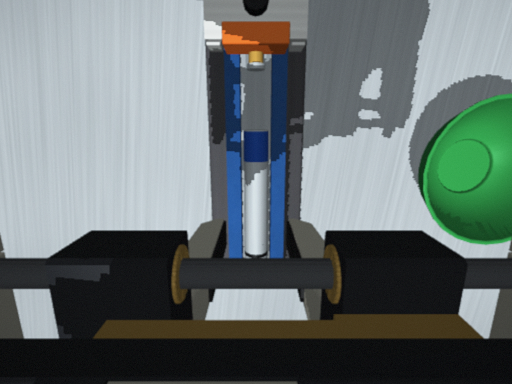

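The plunger lies in the groove. Its nose face is at about (256,131), and the screw tip at (256,68) is well clear. I work out the tail and the distances.

Run:
```python
from h import *
import pickle;im,c,s=pickle.load(open("w4.pkl","rb"))
R=cv2.Rodrigues(s["orientation"])[0];u=R[:2,0];print("u",u)
m=mask(im,(105,110,40),(125,255,200),(246,120,266,170));r=np.nonzero(m.sum(1)>1500)[0];print(r.min(),r.max())
N=cast(c,[256,r.min()],.061)[0];S=cast(c,[256,68.5],.056)[0]
T=s["tool_pos"]
for n,p in(("nose",N),("25mm",cast(c,[256,r.max()+1],.061)[0]),("screw",S)):print(n,p.round(4),"along from TCP",((p-T)[:2]@u).round(4))
```

```text
u [-0.11576759  0.99327631]
132 161
nose [0.5745 0.0757 0.061 ] along from TCP 0.0598
25mm [0.5772 0.0526 0.061 ] along from TCP 0.0366
screw [0.5692 0.122  0.056 ] along from TCP 0.1064
```

{"name": "servo_tool", "arguments": {"plan": [[[1, 3.4, -29.1, 0, 0, 0, 0], [1, 3.4, -29.1, 0, 0, 0, 0], [1, 3.4, -29.2, 0, 0, 0, 0], [1, 0, 0, 0, 0, 0, 0], [1, 0, 0, 0, 0, 0, 0], [1, 0, 0, -20, 0, 0, 0], [1, 0, 0, -25, 0, 0, 0], [1, 0, 0, -17, 0, 0, 0], [1, 0, 0, -8, 0, 0, 0], [1, 0, 0, -2, 0, 0, 0], [1, 0, 0, 0, 0, 0, 0], [1, 0, 0, 0, 0, 0, 0]]], "force": 20}}

```text
t: 12.1
tool_pos: [0.5908, -0.0712, 0.0605]
orientation: [2.088, 2.346, 0.001]
force: [-0.0, -0.6, 0.9]
opening: 0.0002
```

{"name": "servo_tool", "arguments": {"plan": [[[1, 0, 0, 0, 0, 0, 0], [1, 0, 0, 0, 0, 0, 0]]]}}

```text
t: 12.3
tool_pos: [0.5906, -0.0714, 0.0602]
orientation: [2.088, 2.346, 0.001]
force: [-0.3, 0.1, 0.3]
opening: 0.0008
```

{"name": "servo_tool", "arguments": {"plan": [[[1, -0.6, 5, -1, 0, 0, 0], [1, -0.6, 5, 0, 0, 0, 0], [1, -0.5, 4, 0, 0, 0, 0], [1, -0.25, 2, 0, 0, 0, 0], [1, -0.25, 2, 0, 0, 0, 0], [1, -0.25, 2, 0, 0, 0, 0], [1, -0.25, 2, 0, 0, 0, 0], [1, -0.25, 2, 0, 0, 0, 0], [1, -0.25, 2, 0, 0, 0, 0]]]}}

```text
t: 13.2
tool_pos: [0.5868, -0.0453, 0.0584]
orientation: [2.089, 2.346, -0.0]
force: [0.1, -1.0, -0.2]
opening: 0.0005
```

{"name": "servo_tool", "arguments": {"plan": [[[1, -0.23, 2, 0, 0, 0, 0], [1, -0.23, 2, 0, 0, 0, 0], [1, -0.23, 2, 0, 0, 0, 0], [1, -0.23, 2, 0, 0, 0, 0]]]}}

```text
t: 13.6
tool_pos: [0.5859, -0.0371, 0.0584]
orientation: [2.089, 2.346, -0.0]
force: [0.8, -2.3, -0.4]
opening: 0.0004
```

{"name": "servo_tool", "arguments": {"plan": [[[1, -0.23, 2, 0, 0, 0, 0], [1, -0.23, 2, 0, 0, 0, 0], [1, -0.23, 2, 0, 0, 0, 0], [1, -0.23, 2, 0, 0, 0, 0], [1, -0.23, 2, 0, 0, 0, 0], [1, -0.23, 2, 0, 0, 0, 0], [1, -0.23, 2, 0, 0, 0, 0], [1, -0.23, 2, 0, 0, 0, 0], [1, -0.17, 1.5, 0, 0, 0, 0], [1, -0.12, 1, 0, 0, 0, 0], [1, 0, 0, 0, 0, 0, 0]]]}}

```text
t: 14.7
tool_pos: [0.5837, -0.0185, 0.0584]
orientation: [-2.089, -2.346, -0.0]
force: [-0.3, -0.9, 1.1]
opening: 0.0008
```

Run:
```python
from h import *
s=monitor.read_state();c=eyes.camera_info("wrist");im=eyes.read_camera("wrist")
print(s["t"],s["tool_pos"],s["force"])
cv2.imwrite("pics/w5.png",cv2.resize(im[60:220,190:320],None,fx=4,fy=3.6,interpolation=cv2.INTER_CUBIC)[:,:,::-1])
```

```text
14.7 [ 0.58370388 -0.01852322  0.05835832] [-0.30451368 -0.8987669   1.12775269]
```

View pics/w5.png

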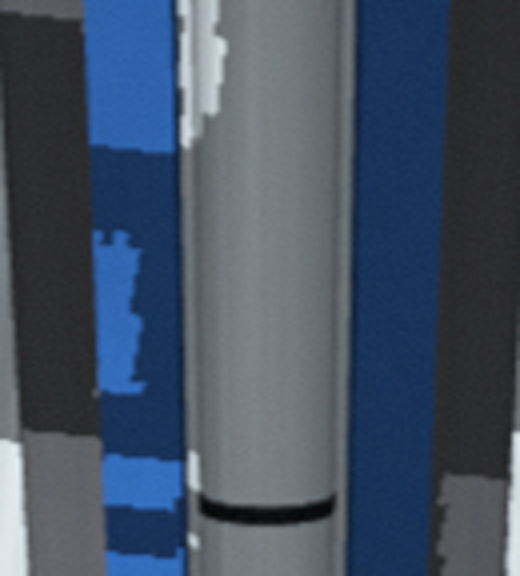

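The crop shows the rod straight in the groove with the tail band at the bottom; the nose is out of the crop. I go on by feel.

{"name": "servo_tool", "arguments": {"plan": [[[1, -0.12, 1, 0, 0, 0, 0], [1, -0.12, 1, 0, 0, 0, 0], [1, -0.12, 1, 0, 0, 0, 0], [1, -0.12, 1, 0, 0, 0, 0], [1, -0.12, 1, 0, 0, 0, 0], [1, -0.12, 1, 0, 0, 0, 0]]]}}

```text
t: 15.35
tool_pos: [0.583, -0.0127, 0.0583]
orientation: [2.089, 2.346, -0.0]
force: [0.5, -1.9, -0.4]
opening: 0.0004
```

{"name": "servo_tool", "arguments": {"plan": [[[1, -0.05, 0.4, 0, 0, 0, 0], [1, -0.05, 0.4, 0, 0, 0, 0], [1, -0.05, 0.4, 0, 0, 0, 0], [1, -0.05, 0.4, 0, 0, 0, 0]]]}}

```text
t: 15.75
tool_pos: [0.5828, -0.0112, 0.0583]
orientation: [2.089, 2.346, 0.0]
force: [0.7, -2.7, -0.0]
opening: 0.0006
```

Run:
```python
from h import *
s=monitor.read_state();c=eyes.camera_info("wrist");im=eyes.read_camera("wrist")
R=cv2.Rodrigues(s["orientation"])[0];u=R[:2,0];T=s["tool_pos"]
print(s["t"],T,s["force"])
m=mask(im,(105,110,40),(125,255,200),(248,5,262,200))
r=np.nonzero(m.sum(1)>1500)[0];print(r)
o=mask(im,(5,130,120),(30,255,255),(200,0,310,150))
r2=np.nonzero(o[:,250:260].sum(1)>255*3)[0];print("orange/gold",r2)
if len(r):print("nose along",(cast(c,[256,r.min()],.061)[0]-T)[:2]@u)
```

```text
15.75 [ 0.58282757 -0.01117202  0.05834397] [ 6.77755599e-01 -2.70014521e+00 -6.69500171e-05]
[ 5  6  7  8  9 10 11 12 13 14 15 16 17 18 19 20 21 22 23 24 25 26 27 28
 29 30 31 32 33 34 35 36 37 38 39 40 41 42]
orange/gold []
nose along 0.12044016123911792
```

{"name": "servo_tool", "arguments": {"plan": [[[1, -0.05, 0.4, 0, 0, 0, 0], [1, -0.05, 0.4, 0, 0, 0, 0], [1, -0.05, 0.4, 0, 0, 0, 0], [1, -0.05, 0.4, 0, 0, 0, 0], [1, -0.05, 0.4, 0, 0, 0, 0]]]}}

```text
t: 16.3
tool_pos: [0.5826, -0.0091, 0.0583]
orientation: [-2.089, -2.347, -0.0]
force: [1.2, -1.4, -0.3]
opening: 0.0006
```

{"name": "servo_tool", "arguments": {"plan": [[[1, -0.05, 0.4, 0, 0, 0, 0], [1, -0.05, 0.4, 0, 0, 0, 0], [1, -0.04, 0.3, 0, 0, 0, 0]]]}}

```text
t: 16.6
tool_pos: [0.5825, -0.008, 0.0583]
orientation: [2.089, 2.346, 0.0]
force: [1.2, -1.6, -0.2]
opening: 0.0007
```

{"name": "servo_tool", "arguments": {"plan": [[[1, -0.04, 0.3, 0, 0, 0, 0], [1, -0.04, 0.3, 0, 0, 0, 0]]]}}

```text
t: 16.8
tool_pos: [0.5824, -0.0075, 0.0584]
orientation: [2.089, 2.346, 0.0]
force: [1.8, -1.8, -0.3]
opening: 0.0007
```

{"name": "servo_tool", "arguments": {"plan": [[[1, -0.04, 0.3, 0, 0, 0, 0], [1, -0.04, 0.3, 0, 0, 0, 0]]]}}

```text
t: 17.0
tool_pos: [0.5823, -0.0068, 0.0583]
orientation: [2.089, 2.346, 0.0]
force: [0.7, -0.5, -0.4]
opening: 0.0004
```

{"name": "servo_tool", "arguments": {"plan": [[[1, -0.04, 0.3, 0, 0, 0, 0], [1, -0.04, 0.3, 0, 0, 0, 0]]]}}

```text
t: 17.2
tool_pos: [0.5822, -0.0065, 0.0584]
orientation: [2.089, 2.346, -0.0]
force: [0.3, -3.7, -0.7]
opening: 0.0004
```

{"name": "servo_tool", "arguments": {"plan": [[[1, -0.02, 0.2, 0, 0, 0, 0], [1, 0, 0, 0, 0, 0, 0]]]}}

```text
t: 17.4
tool_pos: [0.5822, -0.0065, 0.0584]
orientation: [2.089, 2.346, -0.001]
force: [1.3, -4.6, -0.1]
opening: 0.0005
```

{"name": "servo_tool", "arguments": {"plan": [[[1, -0.02, 0.2, 0, 0, 0, 0], [1, 0, 0, 0, 0, 0, 0]]]}}

```text
t: 17.6
tool_pos: [0.5822, -0.0064, 0.0584]
orientation: [2.089, 2.346, -0.001]
force: [1.9, -5.5, 0.5]
opening: 0.0006
```

{"name": "servo_tool", "arguments": {"plan": [[[1, -0.02, 0.2, 0, 0, 0, 0], [1, 0, 0, 0, 0, 0, 0]]]}}

```text
t: 17.8
tool_pos: [0.5822, -0.0064, 0.0584]
orientation: [2.089, 2.346, -0.001]
force: [1.4, -5.9, -0.6]
opening: 0.0002
```

{"name": "servo_tool", "arguments": {"plan": [[[1, -0.03, 0.25, 0, 0, 0, 0], [1, 0, 0, 0, 0, 0, 0]]]}}

```text
t: 18.0
tool_pos: [0.5822, -0.0064, 0.0584]
orientation: [2.089, 2.345, -0.001]
force: [0.4, -7.0, -0.4]
opening: 0.0004
```

{"name": "servo_tool", "arguments": {"plan": [[[1, 0, 0, 0, 0, 0, 0], [1, 0, 0, 0, 0, 0, 0]]]}}

```text
t: 18.2
tool_pos: [0.5822, -0.0064, 0.0584]
orientation: [2.089, 2.345, -0.001]
force: [0.8, -6.8, -0.4]
opening: 0.0002
```

{"name": "servo_tool", "arguments": {"plan": [[[1, -0.01, 0.1, 0, 0, 0, 0], [1, 0, 0, 0, 0, 0, 0], [1, 0, 0, 0, 0, 0, 0], [1, 0, 0, 0, 0, 0, 0], [1, 0, 0, 0, 0, 0, 0], [1, 0, 0, 0, 0, 0, 0], [1, 0, 0, 0, 0, 0, 0], [1, 0, 0, 0, 0, 0, 0]]]}}

```text
t: 19.0
tool_pos: [0.5822, -0.0064, 0.0584]
orientation: [2.089, 2.345, -0.001]
force: [0.7, -7.4, -1.2]
opening: 0.0002
```

{"name": "servo_tool", "arguments": {"plan": [[[1, 0, 0, 0, 0, 0, 0], [1, 0, 0, 0, 0, 0, 0], [1, 0, 0, 0, 0, 0, 0], [1, 0, 0, 0, 0, 0, 0], [1, 0, 0, 0, 0, 0, 0], [1, 0, 0, 0, 0, 0, 0], [1, 0, 0, 0, 0, 0, 0], [1, 0, 0, 0, 0, 0, 0]]]}}

```text
t: 19.8
tool_pos: [0.5822, -0.0064, 0.0584]
orientation: [2.089, 2.345, -0.001]
force: [1.5, -7.8, -0.8]
opening: 0.0002
```

Held steady at 7–8 N at the wrist, which includes up to about 2 N of groove friction. I back off slowly along the groove, lift, and look.

{"name": "servo_tool", "arguments": {"plan": [[[1, 0.03, -0.3, 0, 0, 0, 0], [1, 0.03, -0.3, 0, 0, 0, 0], [1, 0.05, -0.5, 0, 0, 0, 0], [1, 0.1, -1, 0, 0, 0, 0], [1, 0.5, -4, 0, 0, 0, 0], [1, 1.2, -10, 0, 0, 0, 0], [1, 0, 0, 20, 0, 0, 0], [1, 0, 0, 30, 0, 0, 0], [1, 0, 0, 20, 0, 0, 0], [1, 0, 0, 0, 0, 0, 0], [1, 0, 0, 0, 0, 0, 0], [1, 0, 0, 0, 0, 0, 0]]]}}

```text
t: 21.0
tool_pos: [0.583, -0.0215, 0.1267]
orientation: [-2.088, -2.345, 0.002]
force: [0.0, 0.1, 0.5]
opening: 0.0004
```

{"name": "servo_tool", "arguments": {"plan": [[[1, 0, 25, 0, 0, 0, 0], [1, -2, 35, 0, 0, 0, 0], [1, -2, 20, 0, 0, 0, 0], [1, 0, 0, 0, 0, 0, 0], [1, 0, 0, 0, 0, 0, 0], [1, 0, 0, 0, 0, 0, 0]]]}}

```text
t: 21.6
tool_pos: [0.5796, 0.0577, 0.1275]
orientation: [-2.089, -2.345, 0.002]
force: [-0.3, -0.8, 0.6]
opening: 0.0008
```

Run:
```python
from h import *
s=monitor.read_state();c=eyes.camera_info("wrist");im=eyes.read_camera("wrist")
T=s["tool_pos"];print(s["t"],T,s["force"])
m=mask(im,(105,110,40),(125,255,200),(248,5,262,225));r=np.nonzero(m.sum(1)>1500)[0];print(r.min(),r.max())
print("nose",cast(c,[256,r.min()],.061)[0],"orange")
o=mask(im,(5,130,120),(18,255,255),(200,0,310,200));p=cv2.findNonZero(o)[:,0];print(p.min(0),p.max(0))
cv2.imwrite("pics/w6.png",cv2.resize(im[0:200,190:320],None,fx=4,fy=3,interpolation=cv2.INTER_CUBIC)[:,:,::-1])
```

```text
21.6 [0.57960731 0.05772182 0.12750387] [-0.31886843 -0.84503424  0.6098229 ]
127 157
nose [0.57352502 0.12107465 0.061     ] orange
[217  87] [282 109]
```

View pics/w6.png

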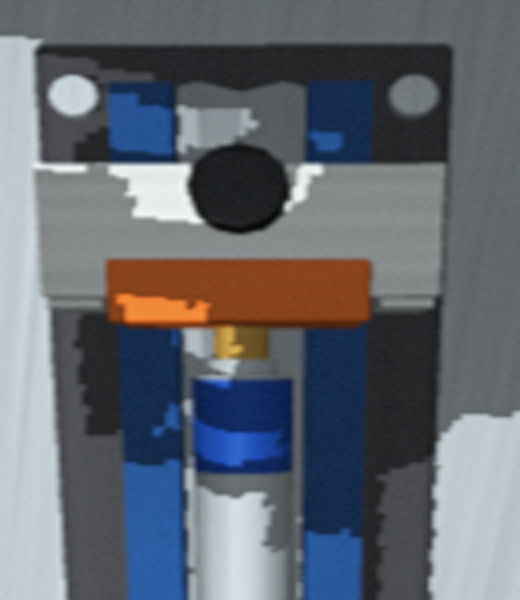

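The nose meets the steel screw tip at about (240,375) in the crop, and the rod lies straight in the groove. I check that the stop hasn't shifted, then hand in.

Run:
```python
from h import *
import pickle
im,c,s=pickle.load(open("w4.pkl","rb"))
def edge(im,c):
    o=mask(im,(3,130,60),(18,255,255),(200,0,310,200));r=np.nonzero(o[:,225:247].sum(1)>255*11)[0]
    return r.min(),cast(c,[256,r.min()],.076)[0].round(4)
print(edge(im,c)); c=eyes.camera_info("wrist");print(edge(eyes.read_camera("wrist"),c))
print(monitor.read_state()["force"]); print(job.close_job())
```

```text
(np.int64(22), array([0.5662, 0.1469, 0.076 ]))
(np.int64(86), array([0.5706, 0.1482, 0.076 ]))
[0.24705811 0.01553706 0.31130268]
the job is handed in; nothing more can be done
None
```

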